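Free the ratchet pawl and lower the plate press

ROBOT

A 6-joint arm with a two-finger parallel gripper is mounted at the origin on a cart in front of the work surface, level with it; the furniture and walls round the work are solid. World frame = base frame: x ahead of the robot, y to its left, z up, the work surface at z = 0. Lengths are in m, angles in degrees, forces in N, time in s.
With the tool pointing down it reaches from about 0.3 to 0.75 m from the base axis. Payload 8.5 kg.
Tool frame: the origin (TCP) lies on the centre line of the jaws, within the pads' length; the fingertips stand 19 mm ahead of it and the grasp point (between the pads) is the TCP (env.tcp_to_tips is the z of the fingertips in the tool frame, in m); z points along the fingers, y is the line along which they close (so a half turn about z gives the same grasp; the last joint's range is limited). The gripper opens to 85 mm and grips with 20 to 120 N. Pads are 22 mm wide; open, the fingers measure 114 mm over their backs; the gripper's body (76 mm by 85 mm) begins 54 mm behind the grasp point. The pads swing forward as they close: fully open they stand 13 mm farther back than shut.
Start: joints at [63.409, 21.807, 74.336, -0, 83.858, -12.336], TCP at [0.135, 0.533, 0.25] pointing down, gripper open.
Joint ranges: [-178.18, 178.18], [-50.72, 133.34], [12.68, 142.11], [-81.47, 261.47], [9.98, 163.14], [-165.26, 165.26]. Speed limits (degrees/s): [136.94, 136.94, 180, 180, 180, 180].

INTERFACE

Orientations are given as a 3x3 rotation matrix whose columns are the frame's x, y, z axes.
In Python, from rig import env gives the robot as it stands.
- The arm moves only by the tool servo_tool, never from a script. Its argument "steps" is a list of rows, each an object of numbers: "tx", "ty", "tz": the shift along the world's x, y, z in cm; "yaw": the turn about the world's z in degrees; "claw": the finger opening in cm, from 0 to 8.54. In form: [{"tx": .., "ty": .., "tz": .., "yaw": .., "claw": ..}, ...]. A call has 1 to 20 rows; each row shifts and turns the commanded pose from where the row before left it; what a row does not reach is not made up. A row lasts 1/10 s, in which the tool goes at most 50 mm and 8.59 degrees, less where a joint would pass 70% of its speed; a pose out of reach is approached as far as the arm can. A call with a gripper value outside its range is refused whole. The fingers move at their own pace and stop on an object; "newtons" is the grip in N (left out, the last holds). Time passes only in rows, so rows that do not move let the fingers close. It gives the time, the measured TCP pose, the force, the opening and the grip force at its end, in the units of the state.
- env.observe(): the state, without advancing time (a new reading comes with each control period).
- env.get_image(name): name is "side" or "top"; returns (picture, depth): 384x512x3 uint8, red, green, blue; 384x512 float32, m along the optical axis (not along the pixel's ray), 0 where there is no reading.
- env.camera_model(name): a dict with "fovy" (degrees; the focal length in pixels is half the picture's height over the tangent of half this angle, whatever the lens; pixels are square), "cx", "cy" (the principal point, pixels), "T" (4x4, takes a point from camera to world coordinates). Camera axes: x right, y down, z forward; pixel columns grow to the right and rows downward; lengths in m; the calibration is good to about 2 mm. A picture is of the moment at which its call begins. camera_model takes no time and is no camera call.
- env.close_job(): hands the job in; it is judged then, once.
The state is a dict: "time_s": time; "q": joint angles; "qvel": joint speeds; "joint_efforts": joint torques, N m; "position": TCP position; "tool_rot": TCP orientation; "ft_force": force on the tool from outside, world axes, zero at the start; "wrist_torque": the same for the moment, N m; "grip_width": finger opening in m; "gripper_force": force on a finger pad.
Only numpy, scipy, OpenCV 4.12 (cv2) and the standard library are available. Lean on these libraries where they do the work, as an engineer would, in place of code of your own. Each camera call takes 0.05 s, during which the arm holds its last target. There are 200 camera calls.

TASK

Close the plate press: press its thumb tab down so that the pawl's hook is well out of the ratchet teeth, then push the raised arm down by its crossbar handle, past the teeth, until its pad rests on the plate, and leave the pawl out and the arm down. Only push with the fingertips: do not raise the arm, do not force it against the hooked pawl, and do not pick up or disturb the other things on the bench.

Things in the scene. Friction and masses are not known exactly. Their poses are not given: they have to be found in the camera images.
- plate_press: fixed bench plate press: aluminium base 345 x 110 x 12 mm with a white deep-well plate (fixed, top 54 mm above the bench), two cheeks, a toothed wheel, the arm and the pawl. Origin on the bench under the arm's pivot, which is 75 mm up. Own x points along the lowered arm to its handle, z up; the arm swings in the x-z plane. The base spans x = -140 to 205 mm. Pawl's pivot: x = -85, z = 118 mm.
- press_arm (a joint): angle of the swinging arm, rad: 0 = level, pad resting on the plate (hard stop), growing as it is raised; starts at about 0.8. Stiff hinge: the arm stays where it is left; about 2 to 5 N down on the handle moves it once the pawl is out. With the pawl's hook in the teeth it is held at about 0.75.
- handle_mid (a point): centre of the black round crossbar at the free end of the arm: 28 mm thick, 80 mm long, level, along the press's y, 215 mm from the arm's pivot. Moves with the arm on an arc; 75 mm above the bench when the arm is down. The bar's top is 14 mm above this point.
- pawl (a joint): angle of the dark steel rocking pawl, rad: 0 = hook in the ratchet teeth, growing as its tab is pressed down, 0.28 = fully out (hard stop, tab 16 mm lower). The hook clears the teeth from about 0.1. Stiff pivot without a return spring: about 3 N on the tab moves it and it stays where it is left.
- tab_top (a point): centre of the top of the pawl's ribbed black thumb tab, 50 mm (press's x) by 40 mm (y), at the end of the press away from the handle; 128 mm above the bench when the hook is in. Moves on an arc about the pawl's pivot, 60 mm away along the press's x.
- vial_white: white-capped glass vial, 23 mm across, 50 mm tall, upright just beyond the press; origin at the centre of its underside. To be left alone.
- vial_black: black-capped glass vial, 23 mm across, 50 mm tall, upright just beyond the press; origin at the centre of its underside. To be left alone.
- jar: clear jar with a wide yellow cap, 47 mm across, 80 mm tall, upright just beyond the press; origin at the centre of its underside. To be left alone.
- tape_roll: roll of green tape lying flat, 90 mm across, 19 mm tall, left of the press; origin at the centre of its underside. To be left alone.
- timer: small white timer, 62 x 68 x 24 mm, left of the press; origin at the centre of its underside. To be left alone.
- tip_rack: red tip rack with a clear lid, 122 x 85 x 110 mm, at the left; origin at the centre of its underside. To be left alone.
- buffer_bottle: bottle with a blue cap, 57 mm across, 125 mm tall, at the left; origin at the centre of its underside. To be left alone.
- black_plate: flat black well plate, 85 x 128 x 15 mm, at the left; origin at the centre of its underside. To be left alone.

How it is judged (in metres and radians):
On the way, in this order (a step that is already met when the one before it is completed fails the run):
1. the pawl is pressed free of the teeth while the arm is still up (value of joint pawl above 0.14 rad and value of joint press_arm above 0.65 rad), for 0.2 s.
2. the arm is pushed fully down (value of joint press_arm below 0.04 rad), for 0.2 s.
At the end, for the whole second after the job is handed in: the arm is fully down at rest (within 0.04 rad of level, about 9 mm at the handle) and the pawl is still out (over 0.12 rad) (value of joint press_arm below 0.04 rad and value of joint pawl above 0.12 rad and angular speed of press_arm below 0.05 rad/s); the robot touches nothing.
It fails at once if the arm is forced down past the hooked pawl (value of joint pawl below 0.07 rad and value of joint press_arm below 0.65 rad).
It fails at once if the arm is raised (value of joint press_arm above 0.9 rad).
It fails at once if one of the other things is moved by more than 20 mm or tipped (distance of any of vial_white, vial_black, jar, tape_roll, timer, tip_rack, buffer_bottle, black_plate from where it was at the start of the episode above 0.02 m or angle between any of vial_white, vial_black, jar, tape_roll, timer, tip_rack, buffer_bottle, black_plate's own z axis and vertical above 0.4 rad).
It also fails if it takes over 45 s, if anything falls off the work surface, if the arm or the gripper's body presses on something with over 40 N, if the wrist force passes 120 N, or if a joint passes its speed limit or range.

## Working session

There is one attempt and no reset: what is moved stays moved. The work goes in short steps, Python scripts to look and compute and a tool call to move; the robot and the scene stay as the last step left them, time stands still between calls to the robot, and variables do not carry over. Pictures are saved under pics/ and viewed, at most 10 in all, crops included, and the job is handed in when it is done.

Besides the shell and the picture viewer there is one more tool, called after "Call:" in YAML: its name, and indented under it one key for each argument. servo_tool: Moves the arm, as the interface text tells. Its arguments: {"type":"object","properties":{"steps":{"type":"array"},"newtons":{"type":"number"}},"required":["steps"]}

```bash
mkdir -p pics; cat > h.py <<'E'
import numpy as np,cv2
from rig import env
def grab(n,f):
    im,d=env.get_image(n); cv2.imwrite(f'pics/{f}.png',im[:,:,::-1]); np.save(f'pics/{f}.npy',d); return im,d
def pts(n,d):
    m=env.camera_model(n); h,w=d.shape; f=h/2/np.tan(np.radians(m['fovy'])/2)
    v,u=np.mgrid[:h,:w]; P=np.stack([(u-m['cx'])/f*d,(v-m['cy'])/f*d,d],-1)
    T=np.array(m['T']); return P@T[:3,:3].T+T[:3,3]
E
python3 - <<'E'
from h import *
for n in('top','side'):
    im,d=grab(n,n+'0'); np.save(f'pics/{n}P.npy',pts(n,d)); print(n,np.round(env.camera_model(n)['T'],2).tolist())
s=env.observe();print(s['time_s'],s['position'],s['tool_rot'],s['grip_width'])
E
```

```text
top [[-0.02, -0.99, 0.16, 0.33], [-1.0, 0.02, -0.0, 0.23], [-0.0, -0.16, -0.99, 1.5], [0.0, 0.0, 0.0, 1.0]]
side [[-0.96, -0.16, 0.24, 0.25], [-0.29, 0.6, -0.74, 1.19], [-0.02, -0.78, -0.62, 0.91], [0.0, 0.0, 0.0, 1.0]]
0.1 [0.13534061 0.53284712 0.24975641] [[-9.69197715e-01  2.46283268e-01 -5.83314992e-04]
 [ 2.46283814e-01  9.69196994e-01 -1.21246984e-03]
 [ 2.66736101e-04 -1.31878404e-03 -9.99999095e-01]] 0.0853132319160869
```

View pics/top0.png

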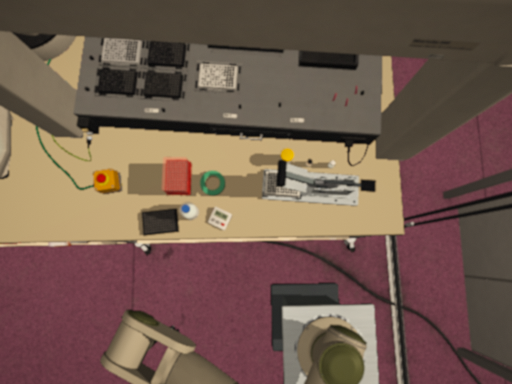

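View pics/side0.png

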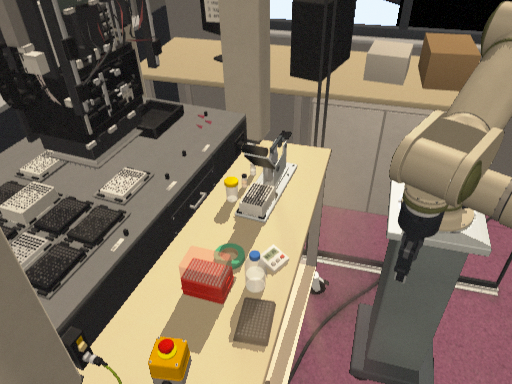

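The top view shows the tab (black) at about (368,185) and the raised handle at about (282,173). The jar is at (287,155) and the vials at (310,161) and (332,163). The press's x points roughly to world +y.

```bash
python3 - <<'E'
from h import *
P=np.load('pics/topP.npy'); im=cv2.imread('pics/top0.png')
def reg(u0,u1,v0,v1,lo,hi,dark=False):
    q=P[v0:v1,u0:u1].reshape(-1,3); c=im[v0:v1,u0:u1].reshape(-1,3).max(1)
    m=(q[:,2]>lo)&(q[:,2]<hi)
    if dark:m&=c<60
    q=q[m]; print(len(q),np.round(q.mean(0),4),np.round(np.percentile(q,[3,97],0),3).tolist()); return q
t=reg(355,385,170,200,.10,.16,True)
h=reg(270,295,155,192,.15,.30,True)
b=reg(255,365,160,210,.008,.016)
print(cv2.minAreaRect((b[:,:2]*1000).astype(np.float32)))
for nm,q in(('tab',t),('handle',h)):print(nm,cv2.minAreaRect((q[:,:2]*1000).astype(np.float32)))
for n,a in(('jar',(280,295,148,162)),('v1',(306,314,157,165)),('v2',(328,337,159,167))):print(n);reg(*a,.03,.1)
c=cv2.resize(im[140:215,250:390],None,fx=5.7,fy=5.7,interpolation=cv2.INTER_CUBIC);cv2.imwrite('pics/c1.png',c)
im=cv2.imread('pics/side0.png');cv2.imwrite('pics/c2.png',cv2.resize(im[120:230,210:340],None,fx=5,fy=5,interpolation=cv2.INTER_CUBIC))
E
```

```text
125 [ 0.5481 -0.1295  0.1273] [[0.532, -0.15, 0.121], [0.563, -0.109, 0.133]]
184 [0.5724 0.1624 0.2423] [[0.539, 0.15, 0.233], [0.61, 0.175, 0.249]]
855 [0.5512 0.0133 0.0119] [[0.503, -0.12, 0.008], [0.631, 0.216, 0.016]]
((570.345458984375, 51.66838073730469), (386.2538757324219, 174.11614990234375), 89.67957305908203)
tab ((547.6605224609375, -128.04762268066406), (48.222042083740234, 31.66457748413086), 86.2994384765625)
handle ((574.7339477539062, 161.9876251220703), (24.859989166259766, 75.80902099609375), 86.7602310180664)
jar
149 [0.6707 0.1327 0.0787] [[0.652, 0.113, 0.065], [0.692, 0.154, 0.086]]
v1
34 [0.6514 0.0522 0.0439] [[0.643, 0.044, 0.032], [0.661, 0.06, 0.052]]
v2
31 [ 0.6451 -0.0286  0.045 ] [[0.638, -0.037, 0.031], [0.653, -0.021, 0.053]]
```

View pics/c1.png

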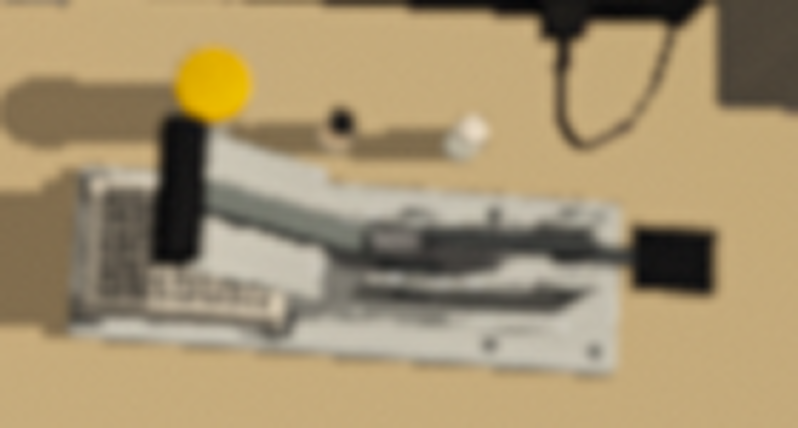

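View pics/c2.png

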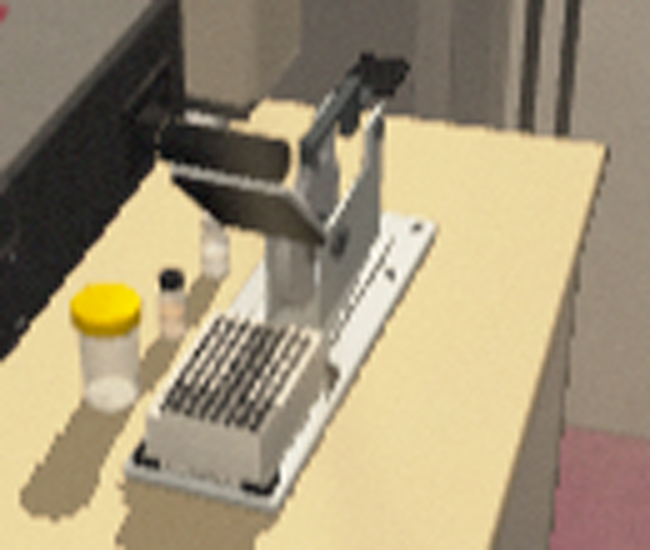

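Call:
servo_tool:
  steps:
    - {"tx": 3.8,"ty": -3.3,"tz": 1.3,"yaw": 2,"claw": 0}
    - {"tx": 3.8,"ty": -3.3,"tz": 1.3,"yaw": 2,"claw": 0}
    - {"tx": 3.8,"ty": -3.3,"tz": 1.3,"yaw": 2,"claw": 0}
    - {"tx": 3.8,"ty": -3.3,"tz": 1.3,"yaw": 2,"claw": 0}
    - {"tx": 3.8,"ty": -3.3,"tz": 1.3,"yaw": 2,"claw": 0}
    - {"tx": 3.8,"ty": -3.3,"tz": 1.3,"claw": 0}
    - {"tx": 3.8,"ty": -3.3,"tz": 1.3,"claw": 0}
    - {"tx": 1.35,"ty": -3.9,"claw": 0}
    - {"tx": 1.35,"ty": -3.9,"claw": 0}
    - {"tx": 1.35,"ty": -3.9,"claw": 0}
    - {"tx": 1.35,"ty": -3.9,"claw": 0}
    - {"tx": 1.35,"ty": -3.9,"claw": 0}
    - {"tx": 1.35,"ty": -3.9,"claw": 0}
    - {"tx": 1.35,"ty": -3.9,"claw": 0}
    - {"tx": 1.35,"ty": -3.9,"claw": 0}
    - {"tx": 1.35,"ty": -3.9,"claw": 0}
    - {"tx": 1.35,"ty": -3.9,"claw": 0}
    - {"tx": 1.35,"ty": -3.9,"claw": 0}
    - {"claw": 0}
    - {"claw": 0}

```text
invalid input at $.steps[5]: expected keys tx, ty, tz, yaw, claw
```

Call:
servo_tool:
  steps:
    - {"tx": 3.8,"ty": -3.3,"tz": 1.3,"yaw": 2,"claw": 0}
    - {"tx": 3.8,"ty": -3.3,"tz": 1.3,"yaw": 2,"claw": 0}
    - {"tx": 3.8,"ty": -3.3,"tz": 1.3,"yaw": 2,"claw": 0}
    - {"tx": 3.8,"ty": -3.3,"tz": 1.3,"yaw": 2,"claw": 0}
    - {"tx": 3.8,"ty": -3.3,"tz": 1.3,"yaw": 2,"claw": 0}
    - {"tx": 3.8,"ty": -3.3,"tz": 1.3,"yaw": 0,"claw": 0}
    - {"tx": 3.8,"ty": -3.3,"tz": 1.3,"yaw": 0,"claw": 0}
    - {"tx": 1.35,"ty": -3.9,"tz": 0,"yaw": 0,"claw": 0}
    - {"tx": 1.35,"ty": -3.9,"tz": 0,"yaw": 0,"claw": 0}
    - {"tx": 1.35,"ty": -3.9,"tz": 0,"yaw": 0,"claw": 0}
    - {"tx": 1.35,"ty": -3.9,"tz": 0,"yaw": 0,"claw": 0}
    - {"tx": 1.35,"ty": -3.9,"tz": 0,"yaw": 0,"claw": 0}
    - {"tx": 1.35,"ty": -3.9,"tz": 0,"yaw": 0,"claw": 0}
    - {"tx": 1.35,"ty": -3.9,"tz": 0,"yaw": 0,"claw": 0}
    - {"tx": 1.35,"ty": -3.9,"tz": 0,"yaw": 0,"claw": 0}
    - {"tx": 1.35,"ty": -3.9,"tz": 0,"yaw": 0,"claw": 0}
    - {"tx": 1.35,"ty": -3.9,"tz": 0,"yaw": 0,"claw": 0}
    - {"tx": 1.35,"ty": -3.9,"tz": 0,"yaw": 0,"claw": 0}
    - {"tx": 0,"ty": 0,"tz": 0,"yaw": 0,"claw": 0}
    - {"tx": 0,"ty": 0,"tz": 0,"yaw": 0,"claw": 0}

```text
time_s: 2.1
position: [0.5398, -0.1187, 0.3371]
tool_rot: [[-0.997, 0.076, -0.001], [0.076, 0.997, 0.001], [0.001, 0.001, -1.0]]
ft_force: [0.2, 0.7, 0.3]
grip_width: -0.0
gripper_force: 0.0
```

Call:
servo_tool:
  steps:
    - {"tx": 0.8,"ty": -1.0,"tz": -3,"yaw": 0,"claw": 0}
    - {"tx": 0,"ty": 0,"tz": -4,"yaw": 0,"claw": 0}
    - {"tx": 0,"ty": 0,"tz": -4,"yaw": 0,"claw": 0}
    - {"tx": 0,"ty": 0,"tz": -4,"yaw": 0,"claw": 0}
    - {"tx": 0,"ty": 0,"tz": -2,"yaw": 0,"claw": 0}
    - {"tx": 0,"ty": 0,"tz": -0.5,"yaw": 0,"claw": 0}
    - {"tx": 0,"ty": 0,"tz": -0.5,"yaw": 0,"claw": 0}
    - {"tx": 0,"ty": 0,"tz": -0.5,"yaw": 0,"claw": 0}
    - {"tx": 0,"ty": 0,"tz": -0.5,"yaw": 0,"claw": 0}
    - {"tx": 0,"ty": 0,"tz": 0,"yaw": 0,"claw": 0}
    - {"tx": 0,"ty": 0,"tz": 0,"yaw": 0,"claw": 0}

```text
time_s: 3.2
position: [0.5479, -0.1282, 0.1482]
tool_rot: [[-0.997, 0.074, 0.001], [0.074, 0.997, -0.0], [-0.001, -0.0, -1.0]]
ft_force: [0.8, 0.5, -1.0]
grip_width: 0.0
gripper_force: 0.0
```

Call:
servo_tool:
  steps:
    - {"tx": 0,"ty": 0,"tz": -0.3,"yaw": 0,"claw": 0}
    - {"tx": 0,"ty": 0,"tz": -0.3,"yaw": 0,"claw": 0}
    - {"tx": 0,"ty": 0,"tz": -0.3,"yaw": 0,"claw": 0}
    - {"tx": 0,"ty": 0,"tz": -0.3,"yaw": 0,"claw": 0}
    - {"tx": 0,"ty": 0,"tz": -0.3,"yaw": 0,"claw": 0}
    - {"tx": 0,"ty": 0,"tz": 0,"yaw": 0,"claw": 0}
    - {"tx": 0,"ty": 0,"tz": 0,"yaw": 0,"claw": 0}

```text
time_s: 3.9
position: [0.5478, -0.128, 0.1327]
tool_rot: [[-0.997, 0.074, -0.0], [0.074, 0.997, 0.0], [0.0, 0.0, -1.0]]
ft_force: [0.7, -1.7, 2.1]
grip_width: 0.0
gripper_force: 1.1
```

Call:
servo_tool:
  steps:
    - {"tx": 0,"ty": 0,"tz": 1,"yaw": 0,"claw": 0}
    - {"tx": 0,"ty": 0,"tz": 4,"yaw": 0,"claw": 0}
    - {"tx": 0,"ty": 0,"tz": 4,"yaw": 0,"claw": 0}
    - {"tx": 0,"ty": 0,"tz": 4,"yaw": 0,"claw": 0}
    - {"tx": 0,"ty": 0,"tz": 4,"yaw": 0,"claw": 0}
    - {"tx": 0,"ty": 0,"tz": 4,"yaw": 0,"claw": 0}
    - {"tx": 0,"ty": 0,"tz": 0,"yaw": 0,"claw": 0}

```text
time_s: 4.6
position: [0.5483, -0.1279, 0.3488]
tool_rot: [[-0.997, 0.074, 0.009], [0.073, 0.997, -0.004], [-0.009, -0.003, -1.0]]
ft_force: [-0.7, 0.3, 0.3]
grip_width: -0.0002
gripper_force: 0.0
```

```bash
python3 - <<'E'
from h import *
for n in('top','side'):
    im,d=grab(n,n+'1');P=pts(n,d)
    a=(345,395,165,210) if n=='top' else (270,300,125,145)
    P=P[a[2]:a[3],a[0]:a[1]].reshape(-1,3);c=im[a[2]:a[3],a[0]:a[1]].reshape(-1,3).max(1)
    m=(abs(P[:,0]-.548)<.03)&(abs(P[:,1]+.129)<.035)&(P[:,2]>.08)&(P[:,2]<.16)
    print(n,m.sum(),P[m].mean(0) if m.any() else '')
    if n=='side': cv2.imwrite('pics/c3.png',cv2.resize(im[80:230,210:390,::-1],None,fx=4,fy=4,interpolation=cv2.INTER_CUBIC))
E
```

```text
top 145 [ 0.55107639 -0.12197511  0.11287137]
side 38 [ 0.53995793 -0.12415604  0.11127828]
```

View pics/c3.png

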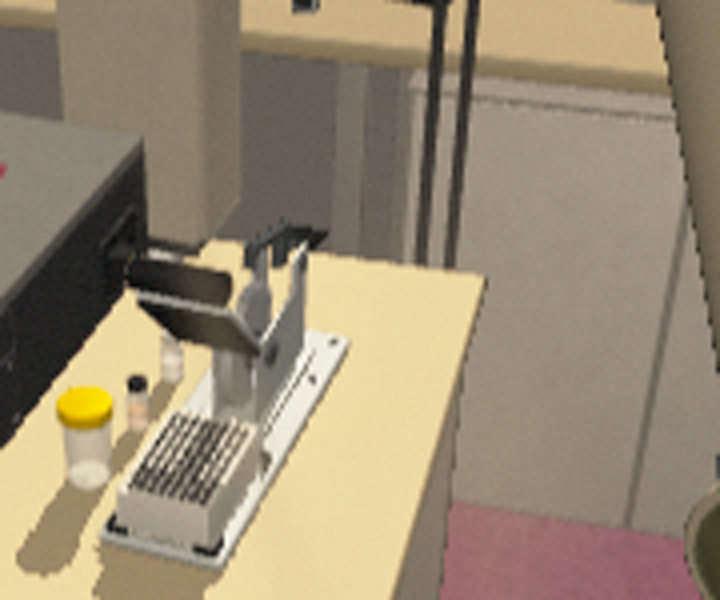

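The tab (crop pixel 290,240) is now tilted and measures 0.113 m high, so the pawl is out (about 0.26 rad). The arm is still up.

Call:
servo_tool:
  steps:
    - {"tx": 0.3,"ty": 4.0,"tz": 0,"yaw": 0,"claw": 0}
    - {"tx": 0.3,"ty": 4.0,"tz": 0,"yaw": 0,"claw": 0}
    - {"tx": 0.3,"ty": 4.0,"tz": 0,"yaw": 0,"claw": 0}
    - {"tx": 0.3,"ty": 4.0,"tz": 0,"yaw": 0,"claw": 0}
    - {"tx": 0.3,"ty": 4.0,"tz": 0,"yaw": 0,"claw": 0}
    - {"tx": 0.3,"ty": 4.0,"tz": 0,"yaw": 0,"claw": 0}
    - {"tx": 0.4,"ty": 4.0,"tz": 0,"yaw": 0,"claw": 0}
    - {"tx": 0.3,"ty": 1.3,"tz": -2,"yaw": 0,"claw": 0}
    - {"tx": 0,"ty": 0,"tz": -3,"yaw": 0,"claw": 0}
    - {"tx": 0,"ty": 0,"tz": -2,"yaw": 0,"claw": 0}
    - {"tx": 0,"ty": 0,"tz": 0,"yaw": 0,"claw": 0}
    - {"tx": 0,"ty": 0,"tz": 0,"yaw": 0,"claw": 0}

```text
time_s: 5.9
position: [0.5726, 0.1649, 0.2727]
tool_rot: [[-0.997, 0.074, -0.002], [0.074, 0.997, 0.0], [0.002, -0.0, -1.0]]
ft_force: [0.3, -0.6, 0.7]
grip_width: -0.0002
gripper_force: 0.0
```

Call:
servo_tool:
  steps:
    - {"tx": 0,"ty": 0,"tz": -0.6,"yaw": 0,"claw": 0}
    - {"tx": 0,"ty": 0,"tz": -0.5,"yaw": 0,"claw": 0}
    - {"tx": 0.05,"ty": 0.7,"tz": -0.75,"yaw": 0,"claw": 0}
    - {"tx": 0.05,"ty": 0.7,"tz": -0.8,"yaw": 0,"claw": 0}
    - {"tx": 0.05,"ty": 0.7,"tz": -0.8,"yaw": 0,"claw": 0}
    - {"tx": 0.05,"ty": 0.6,"tz": -0.9,"yaw": 0,"claw": 0}
    - {"tx": 0.05,"ty": 0.6,"tz": -0.9,"yaw": 0,"claw": 0}
    - {"tx": 0.05,"ty": 0.5,"tz": -0.95,"yaw": 0,"claw": 0}
    - {"tx": 0.05,"ty": 0.5,"tz": -0.95,"yaw": 0,"claw": 0}
    - {"tx": 0.05,"ty": 0.4,"tz": -0.95,"yaw": 0,"claw": 0}
    - {"tx": 0,"ty": 0,"tz": 0,"yaw": 0,"claw": 0}

```text
time_s: 7.0
position: [0.5764, 0.2121, 0.1907]
tool_rot: [[-0.997, 0.074, -0.002], [0.074, 0.997, -0.001], [0.002, -0.001, -1.0]]
ft_force: [0.7, -0.2, 0.8]
grip_width: 0.0002
gripper_force: 0.0
```

```bash
python3 - <<'E'
from h import *
im,d=grab('side','side2');cv2.imwrite('pics/c4.png',cv2.resize(im[80:230,200:350,::-1],None,fx=4,fy=4,interpolation=cv2.INTER_CUBIC))
print(env.observe()['ft_force'])
E
```

```text
[-1.13423614 -0.23516605 -0.77811056]
```

View pics/c4.png

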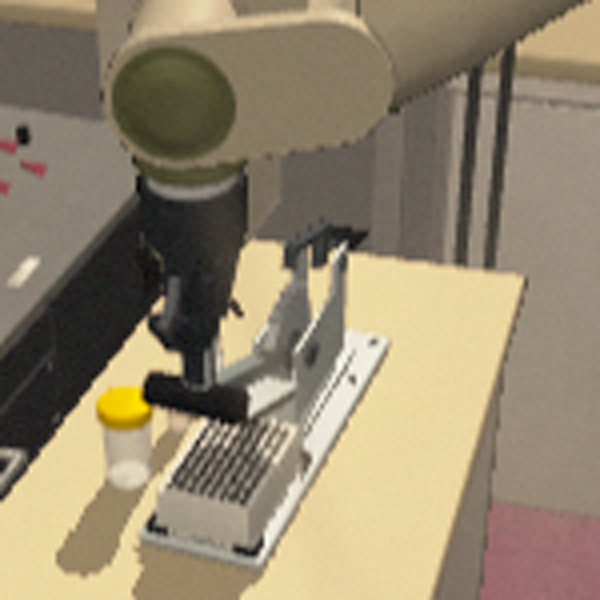

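The bar (crop pixel 195,395) has followed the fingertips down. It sits below the fingers and clear of the jar, and the pawl tab is still tilted out. I'll continue.

Call:
servo_tool:
  steps:
    - {"tx": 0,"ty": 0.4,"tz": -1,"yaw": 0,"claw": 0}
    - {"tx": 0,"ty": 0.3,"tz": -1,"yaw": 0,"claw": 0}
    - {"tx": 0,"ty": 0.3,"tz": -1,"yaw": 0,"claw": 0}
    - {"tx": 0,"ty": 0.3,"tz": -1,"yaw": 0,"claw": 0}
    - {"tx": 0,"ty": 0.2,"tz": -1,"yaw": 0,"claw": 0}
    - {"tx": 0,"ty": 0.1,"tz": -1,"yaw": 0,"claw": 0}
    - {"tx": 0,"ty": 0.1,"tz": -1,"yaw": 0,"claw": 0}
    - {"tx": 0,"ty": 0,"tz": -0.7,"yaw": 0,"claw": 0}
    - {"tx": 0,"ty": 0,"tz": -0.3,"yaw": 0,"claw": 0}
    - {"tx": 0,"ty": 0,"tz": -0.3,"yaw": 0,"claw": 0}
    - {"tx": 0,"ty": 0,"tz": 0,"yaw": 0,"claw": 0}
    - {"tx": 0,"ty": 0,"tz": 0,"yaw": 0,"claw": 0}

```text
time_s: 8.25
position: [0.5768, 0.2286, 0.1088]
tool_rot: [[-0.997, 0.074, -0.0], [0.074, 0.997, -0.0], [0.0, -0.0, -1.0]]
ft_force: [-0.2, -0.4, 0.3]
grip_width: 0.0001
gripper_force: 0.0
```

Call:
servo_tool:
  steps:
    - {"tx": 0,"ty": 0,"tz": -0.1,"yaw": 0,"claw": 0}
    - {"tx": 0,"ty": 0,"tz": -0.1,"yaw": 0,"claw": 0}
    - {"tx": 0,"ty": 0,"tz": 0,"yaw": 0,"claw": 0}
    - {"tx": 0,"ty": 0,"tz": 0,"yaw": 0,"claw": 0}
    - {"tx": 0,"ty": 0,"tz": 0,"yaw": 0,"claw": 0}

```text
time_s: 8.75
position: [0.577, 0.2287, 0.1079]
tool_rot: [[-0.997, 0.074, 0.001], [0.074, 0.997, -0.0], [-0.001, -0.0, -1.0]]
ft_force: [-1.8, -0.6, 6.3]
grip_width: 0.0002
gripper_force: 3.3
```

Call:
servo_tool:
  steps:
    - {"tx": 0,"ty": 0,"tz": -0.1,"yaw": 0,"claw": 0}
    - {"tx": 0,"ty": 0,"tz": 0,"yaw": 0,"claw": 0}
    - {"tx": 0,"ty": 0,"tz": 0,"yaw": 0,"claw": 0}
    - {"tx": 0,"ty": 0,"tz": 1,"yaw": 0,"claw": 0}
    - {"tx": 0,"ty": 0,"tz": 4,"yaw": 0,"claw": 0}
    - {"tx": 0,"ty": 0,"tz": 4,"yaw": 0,"claw": 0}
    - {"tx": 0,"ty": 0,"tz": 4,"yaw": 0,"claw": 0}
    - {"tx": 0,"ty": 0,"tz": 4,"yaw": 0,"claw": 0}
    - {"tx": -4,"ty": 0,"tz": 1,"yaw": 0,"claw": 0}
    - {"tx": -4,"ty": 0,"tz": 0,"yaw": 0,"claw": 0}
    - {"tx": -4,"ty": 0,"tz": 0,"yaw": 0,"claw": 0}
    - {"tx": 0,"ty": 0,"tz": 0,"yaw": 0,"claw": 0}
    - {"tx": 0,"ty": 0,"tz": 0,"yaw": 0,"claw": 0}

```text
time_s: 10.05
position: [0.4565, 0.2289, 0.2867]
tool_rot: [[-0.997, 0.074, 0.001], [0.074, 0.997, 0.0], [-0.001, 0.0, -1.0]]
ft_force: [1.5, -0.8, 0.6]
grip_width: -0.0003
gripper_force: 0.0
```

```bash
python3 - <<'E'
from h import *
im,d=grab('side','side3');P=pts('side',d)
cv2.imwrite('pics/c5.png',cv2.resize(im[80:230,200:350,::-1],None,fx=4,fy=4,interpolation=cv2.INTER_CUBIC))
c=im.max(2)
def box(n,x0,x1,y0,y1,z0,z1):
    m=(P[...,0]>x0)&(P[...,0]<x1)&(P[...,1]>y0)&(P[...,1]<y1)&(P[...,2]>z0)&(P[...,2]<z1)&(c<90);q=P[m]
    print(n,len(q),np.round(q.mean(0),4),np.round(np.percentile(q[:,2],[5,95]),4))
box('tab',.52,.58,-.16,-.10,.09,.15);box('bar',.535,.62,.2,.26,.06,.12)
s=env.observe();print(s['time_s'],s['position'],s['ft_force'])
E
```

```text
<stdin>:7: RuntimeWarning: Mean of empty slice.
  ret = um.true_divide(
Traceback (most recent call last):
IndexError: index -1 is out of bounds for axis 0 with size 0
```

View pics/c5.png

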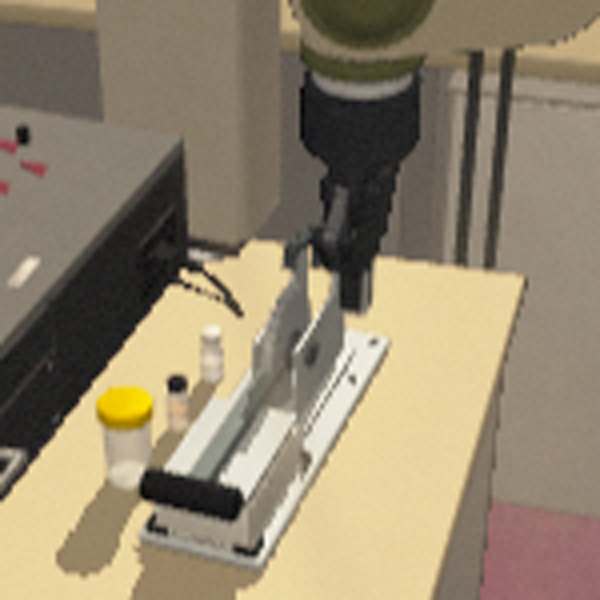

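The bar is down (crop pixel 190,490), lying over the plate's edge, and the jar and vials have not moved. The tab is hidden behind the gripper, so I'll check it from the top camera.

```bash
python3 - <<'E'
from h import *
for n in('top','side'):
    im,d=grab(n,n+'4');P=pts(n,d);c=im.max(2)
    def box(l,x0,x1,y0,y1,z0,z1):
        m=(P[...,0]>x0)&(P[...,0]<x1)&(P[...,1]>y0)&(P[...,1]<y1)&(P[...,2]>z0)&(P[...,2]<z1)&(c<90);q=P[m]
        print(n,l,len(q),np.round(q.mean(0),4) if len(q) else '',np.round(q[:,2].max(),4) if len(q) else '')
    box('tab',.52,.58,-.16,-.10,.08,.16);box('bar',.535,.62,.2,.26,.05,.12)
E
```

```text
top tab 137 [ 0.5482 -0.1283  0.111 ] 0.1235
top bar 84 [0.599  0.2271 0.0871] 0.0946
side tab 0  
side bar 203 [0.5787 0.2347 0.0828] 0.0916
```

```bash
python3 -c "
from rig import env
print(env.close_job())"
```

```text
the job is handed in; nothing more can be done
None
```

I handed the job in with the pawl out (tab top at about 0.111 m, near its stop), the arm down on the plate, and the robot clear of everything. The jar and vials had not moved in the last picture; the call returned no verdict.

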